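# Seat the specimen carrier in the corner of the microscope stage and hold it there

## Robot

A 7-joint arm with a two-finger parallel gripper is mounted at the origin on the work surface. World frame = base frame: x ahead of the robot, y to its left, z up, the work surface at z = 0. Lengths are in m, angles in rad, forces in N, time in s.
With the tool pointing down it reaches from about 0.425 to 0.925 m from the base axis. Payload 6.8 kg.
Tool frame: the origin (TCP) lies on the centre line of the jaws, within the pads' length; the fingertips stand 25 mm ahead of it and the grasp point (between the pads) lies 6 mm ahead of it; z points along the fingers, y is the line along which they close (so a half turn about z gives the same grasp; the last joint's range is limited). The gripper opens to 85 mm and grips with 20 to 120 N. Pads are 22 mm wide; open, the fingers measure 114 mm over their backs; the gripper's body (76 mm by 85 mm) begins 54 mm behind the grasp point. The pads swing forward as they close: fully open they stand 13 mm farther back than shut.
Start: joints at [-1.323, 0.477, 0.022, 1.555, -0.011, 1.109, -0.083], TCP at [0.235, 0.633, 0.256] pointing down, gripper open.
Joint ranges: [-2.96, 2.96], [-0.34, 2.1], [-1.41, 1.46], [0.24, 2.44], [-1.37, 4.51], [0.17, 1.92], [-2.96, 2.96]. Speed limits (rad/s): [2.39, 2.39, 3.14, 3.14, 3.14, 3.14, 3.14].

## Interface

Orientations are given as a rotation vector (axis times angle).
In Python, from bench import status, imaging, workorder gives the robot as it stands.
- The arm moves only by the tool send_rows, never from a script. Its argument "steps" is a list of rows, each an object of numbers: "dx", "dy", "dz": the shift along the tool's x, y, z in cm; "yaw": the turn about the tool's z in degrees; "gripper": the opening, from 0 (shut) to 1 (fully open). A call has 1 to 5 rows; each row is the pose to reach, as a shift and turn from the pose commanded when the call began, along the tool's axes at that moment; what a row does not reach only later rows make up. A row lasts 1/8 s, in which the tool goes at most 62.5 mm and 10.7 degrees, less where a joint would pass 70% of its speed; a pose out of reach is approached as far as the arm can. A call with a gripper value outside its range is refused whole. The fingers move at their own pace and stop on an object; "force" is the grip in N (left out, the last holds). Time passes only in rows, so rows that repeat a pose let the fingers close. It gives the time, the measured TCP pose, the force, the opening and the grip force at its end, in the units of the state.
- status.get_obs(): the state, without advancing time (a new reading comes with each control period).
- imaging.grab_frame(name): name is "scene" or "top" or "wrist"; returns a dict with "color" (420x560x3 uint8, red, green, blue), "depth" (420x560 float32, m along the optical axis (not along the pixel's ray), 0 where there is no reading), "K" (3x3 intrinsics, pixels), "R" (3x3) and "t" (3): a world point X has camera coordinates R X + t. Camera axes: x right, y down, z forward; pixel columns grow to the right and rows downward; lengths in m; the calibration is good to about 2 mm. The wrist camera is an equidistant fisheye: a pixel r from the principal point sees the ray r / f radians off the axis. A picture is of the moment at which its call begins.
- workorder.hand_in(): hands the job in; it is judged then, once.
The state is a dict: "clock": time; "joints": joint angles; "qvel": joint speeds; "tau": joint torques, N m; "tcp_pos": TCP position; "orientation": TCP orientation; "contact_force": force on the tool from outside, world axes, zero at the start; "moment": the same for the moment, N m; "grip_width": finger opening in m; "gripper_force": force on a finger pad.
Only numpy, scipy, OpenCV 4.12 (cv2) and the standard library are available. Lean on these libraries where they do the work, as an engineer would, in place of code of your own. Each camera call takes 0.05 s, during which the arm holds its last target. There are 200 camera calls.

## Task

Pick up the aluminium specimen carrier from the bench, lay it flat on the dark grey plate of the microscope stage with its round window over the stage's light opening, and press it into the corner so that it sits flush against both steel fences at once. Do not bang it down or jam it, and leave the other things on the bench alone. Finish while still holding it pressed against both fences with the gripper: do not let go.

Things in the scene. Friction and masses are not known exactly. Their poses are not given: they have to be found in the camera images.
- carrier: loose aluminium carrier, 0.2-0.37 kg, flat on the bench: foot 100 (x) x 70 (y) x 10 mm high, an upright rib on one half, a round glass window 34 mm across through the other. Origin at the centre of the foot's underside; x points from rib end to window end, z up. The rib spans x = -44 to 0 mm, y = -6 to 6 mm, z = 10 to 55 mm
- rib (a point): middle of the carrier's rib, at (-22, 0, 40) mm in the carrier's frame: the place to grip, with the fingers closing along the carrier's y on the 12 mm thickness. Same axes as the carrier
- window (a point): centre of the carrier's round window on the foot's underside, at (25, 0, 0) mm in the carrier's frame
- carrier_corner (a point): the lower corner of the carrier's foot at its +x, +y (window end), at (50, 35, 0) mm in the carrier's frame; it belongs at stage_corner
- stage: fixed low microscope stage: white body 220 x 190 mm, flat dark grey plate 200 (x) x 176 (y) mm on top, its surface 60 mm above the bench. Origin at the centre of the underside, on the bench; x towards the end fence, y towards the side fence, z up. Round focus knobs stick out of its -y side
- plate: the stage's flat dark grey plate, 200 x 176 x 12 mm, fixed on the stage and sharing its axes; origin at the centre of its underside, 48 mm above the bench. The carrier rests on its upper surface. Plate, fences and the carrier's foot are smooth and slippery (friction about 0.2)
- end_fence: rigid steel bar 12 x 132 x 14 mm high, fixed on the plate at the stage's +x side, running along the stage's y; its origin is the centre of its underside, its inner face looks to the stage's -x and lies at x = 70 mm in the stage's frame
- side_fence: rigid steel bar 160 x 12 x 14 mm high, fixed on the plate at the stage's +y side, running along the stage's x; its origin is the centre of its underside, its inner face looks to the stage's -y and lies at y = 60 mm in the stage's frame
- stage_corner (a point): the inner corner where the two fences' inner faces meet, on the plate's surface, at (70, 60, 60) mm in the stage's frame. A seated carrier has its origin at (20, 25, 60) mm in the stage's frame and the same yaw as the stage
- opening (a point): centre of the round light opening in the dark grey plate, 34 mm across, on the plate's surface, at (45, 25, 60) mm in the stage's frame
- flask: bystander: clear culture flask with an orange cap lying on the bench, about 120 x 70 x 30 mm, origin at the centre of its body's underside
- mouse: bystander: black computer mouse, 105 x 58 x 34 mm, origin under its centre
- slide_box: bystander: closed grey plastic slide box, 85 x 95 x 30 mm, origin under its centre
- reagent_jar: bystander: amber glass jar with a white cap, 56 mm across, 85 mm high, origin under its centre
There are look-alikes about, which are no part of the job. What is shaped like the carrier but brown or red is not meant.

How it is judged:
On the way, in this order (a step that is already met when the one before it is completed fails the run):
1. the carrier is lifted clear of the bench in the gripper (height (world z) of carrier above 0.03 m and contact force between the fingers and carrier above 1 N), for 0.1 s.
2. the carrier is pressed flush against both fences at once (z of carrier in the frame of stage between 0.058 and 0.062 m and angle between carrier's own z axis and vertical below 0.04 rad and contact force between carrier and plate above 0.5 N and contact force between carrier and end_fence above 1.5 N and contact force between carrier and side_fence above 1.5 N and angle between the x axis of carrier and the x axis of stage, either way round below 0.03 rad and horizontal distance between carrier_corner and stage_corner below 0.003 m and horizontal distance between window and opening below 0.004 m and contact force between the fingers and carrier above 1 N), for 0.3 s.
At the end, for the whole second after the job is handed in: carrier flat on the stage plate (2 mm, 0.04 rad, over 0.5 N), pressing on both fences with over 1.5 N each, flush (0.03 rad, its corner within 3 mm of the fences' corner), window within 4 mm of the light opening, at rest, and held by the fingers with over 1 N, all through the last second (all of step 2 and linear speed of carrier below 0.02 m/s); the arm keeps its last pose, push and grip.
It fails at once if the carrier is banged or jammed against the stage or its fences (over 80 N) (contact force between carrier and stage above 80 N).
It fails at once if a bystander is disturbed (moved more than 20 mm) (distance of any of flask, mouse, slide_box, reagent_jar from where it was at the start of the episode above 0.02 m).
It also fails if it takes over 51 s, if anything falls off the work surface, if the arm or the gripper's body presses on something with over 40 N, if the wrist force passes 120 N, or if a joint passes its speed limit or range.

## Working session

There is one attempt and no reset: what is moved stays moved. The work goes in short steps, Python scripts to look and compute and a tool call to move; the robot and the scene stay as the last step left them, time stands still between calls to the robot, and variables do not carry over. Pictures are saved under pics/ and viewed, at most 10 in all, crops included, and the job is handed in when it is done.

Besides the shell and the picture viewer there is one more tool, called in YAML: its name, and indented under it one key for each argument. send_rows: Moves the arm, as the interface text tells. Its arguments: {"type":"object","properties":{"steps":{"type":"array"},"force":{"type":"number"}},"required":["steps"]}

```bash
mkdir -p pics
python3 - <<'E'
from bench import status, imaging
import cv2, numpy as np
print(status.get_obs())
for n in ["scene","top"]:
    f=imaging.grab_frame(n); np.savez(f"{n}.npz",**f)
    cv2.imwrite(f"pics/{n}0.png",f["color"][:,:,::-1]); print(n,f["K"],f["R"],f["t"])
E
```

```text
{'clock': 0.0, 'joints': array([-1.32311769,  0.47778391,  0.02234465,  1.55644524, -0.0114945 ,
        1.10929709, -0.08307663]), 'qvel': array([-6.42687220e-04, -3.43207290e-05,  4.91786994e-04, -5.77410870e-04,
        1.75425241e-03,  1.88431264e-03, -7.09732810e-04]), 'tau': array([-6.25561788e-04, -5.96433735e+01,  1.60685442e+00, -2.81193066e+01,
        1.22657191e-02,  9.22963925e-03, -4.78505427e-06]), 'tcp_pos': array([0.23494196, 0.63221454, 0.25533925]), 'orientation': array([-5.55814262e-01, -3.09185007e+00,  2.82149519e-03]), 'contact_force': array([-0.21101977,  0.66625971, -0.08055322]), 'moment': array([0.00135005, 0.0086021 , 0.00361217]), 'gripper_force': 0.0, 'grip_width': 0.08569455760035162}
scene [[507.11940043   0.         280.96443105]
 [  0.         507.11940043 218.63175981]
 [  0.           0.           1.        ]] [[-0.67370519  0.73893923  0.00949333]
 [ 0.62920117  0.58029779 -0.51706902]
 [-0.38759154 -0.34237887 -0.85589106]] [ 0.39045188 -0.29107485  1.61781273]
top [[388.11362738   0.         275.58437936]
 [  0.         388.11362738 208.55046248]
 [  0.           0.           1.        ]] [[-0.0282053  -0.99958042 -0.00659122]
 [-0.9891172   0.02886138 -0.14427125]
 [ 0.14440094  0.00245027 -0.98951623]] [-7.34040922e-04  5.50547298e-01  1.25323969e+00]
```

View pics/scene0.png

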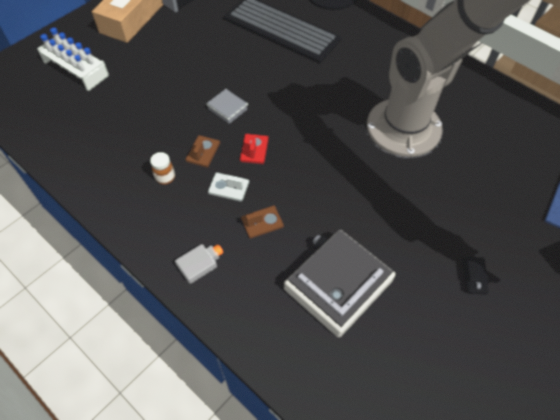

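View pics/top0.png

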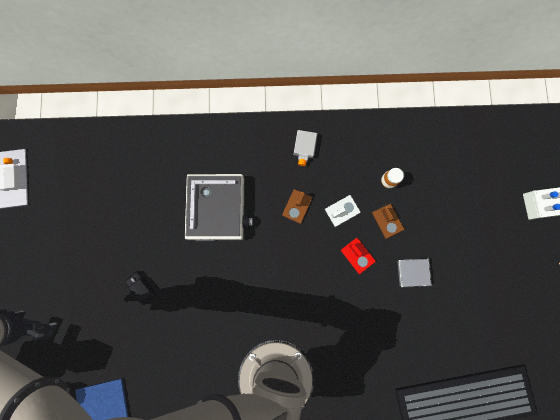

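The white-looking carrier is at about (343,210) in top and (229,186) in scene. The stage is at (215,207) in top, with the fence corner up-left. I'll zoom in on both.

Run:
```python
import cv2, numpy as np
t=np.load("top.npz");s=np.load("scene.npz")
a=cv2.resize(t["color"][165:250,175:275],(400,340),interpolation=cv2.INTER_CUBIC)
b=cv2.resize(t["color"][185:235,315:372],(400,340),interpolation=cv2.INTER_CUBIC)
c=cv2.resize(s["color"][165:208,200:258],(400,260),interpolation=cv2.INTER_CUBIC)
d=cv2.resize(s["color"][225:340,275:400],(400,260),interpolation=cv2.INTER_CUBIC)
cv2.imwrite("pics/z.png",np.vstack([np.hstack([a,b]),np.hstack([c,d])])[:,:,::-1])
```

```text
(no output)
```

View pics/z.png

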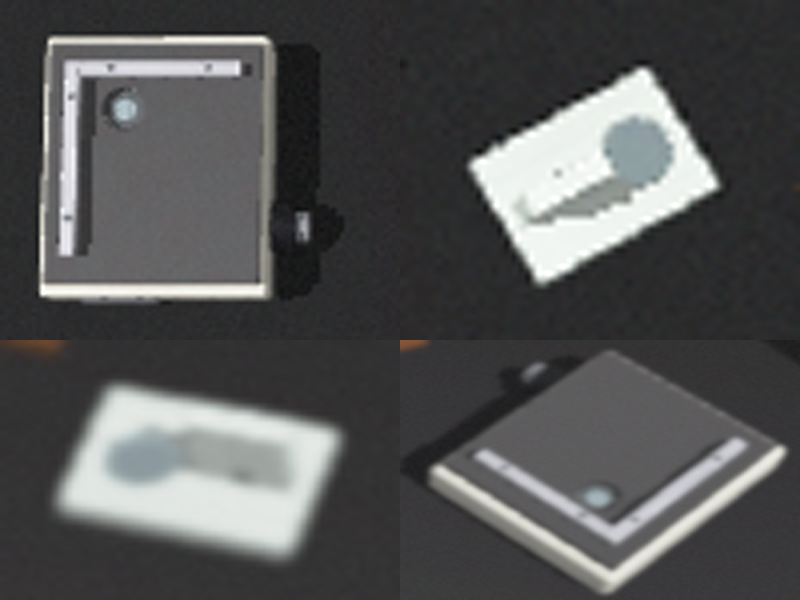

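Top crop: the fence corner is up-left, so the end fence lies to world +x, the side fence to +y, and the knob on the right is the stage's -y. The carrier's window points up-right. Next I'll measure both.

```bash
cat > h.py <<'E'
import cv2, numpy as np
def ray(f,uv,z):
    uv=np.atleast_2d(np.asarray(uv,float)); K,R,t=f["K"],f["R"],f["t"]
    d=np.c_[(uv-K[:2,2])/K[0,0],np.ones(len(uv))]@R
    c=-R.T@t
    return c+d*((z-c[2])/d[:,2])[:,None]
def proj(f,X):
    p=np.atleast_2d(X)@f["R"].T+f["t"]; p=p@f["K"].T; return p[:,:2]/p[:,2:]
def rect(f,mask,z):
    c=max(cv2.findContours(mask.astype(np.uint8),cv2.RETR_EXTERNAL,cv2.CHAIN_APPROX_NONE)[0],key=cv2.contourArea)
    P=ray(f,c[:,0],z)[:,:2]
    return cv2.minAreaRect((P*1000).astype(np.float32)),P
E
python3 - <<'E'
from h import *
t=dict(np.load("top.npz"));s=dict(np.load("scene.npz"))
for n,f,c,st in (("top",t,(315,185,372,235),(180,168,246,245)),("scene",s,(200,165,258,208),(280,225,400,338))):
    g=f["color"].astype(int).min(2)
    def roi(b): 
        m=np.zeros(g.shape,bool); m[b[1]:b[3],b[0]:b[2]]=1; return m
    r,P=rect(f,roi(c)&(g>100),.01); print(n,"carrier",r)
    co=f["color"].astype(int)
    wm=roi(c)&(co[...,2]-co[...,0]>10)&(g>100); v=np.argwhere(wm)[:,::-1]; print(" window blue px",len(v),ray(f,v.mean(0),.01))
    m=roi(st)&(g>135); 
    # fences vs white body: color
    hs=co[...,2]-co[...,0]
    fe=m&(hs>4); r,_=rect(f,fe,.074); print(" fence",r, fe.sum())
    wb=roi(st)&(g>60); r,_=rect(f,wb,.048); print(" stage outline",r)
    pl=roi(st)&(g>60)&~((g>150)&(hs<4)); r,_=rect(f,pl,.06); print(" plate",r)
    print(" depths",[f["depth"][int(y),int(x)] for x,y in [( (c[0]+c[2])/2,(c[1]+c[3])/2),((st[0]+st[2])/2,(st[1]+st[3])/2)]])
E
```

```text
top carrier ((542.4067993164062, -242.5184783935547), (71.54666900634766, 103.06501007080078), 27.429933547973633)
 window blue px 74 [[ 0.55372616 -0.26524881  0.01      ]]
 fence ((608.9129028320312, 188.14651489257812), (141.20681762695312, 76.499267578125), 89.27002716064453) 266
 stage outline ((561.6995849609375, 187.4910888671875), (193.1915740966797, 221.4607391357422), 88.35953521728516)
 plate ((559.1644287109375, 185.64697265625), (190.93612670898438, 218.08453369140625), 89.07807922363281)
 depths [np.float32(1.2774129), np.float32(1.2722013)]
scene carrier ((542.2731323242188, -242.1348114013672), (81.64540100097656, 108.38621520996094), 27.160688400268555)
 window blue px 78 [[ 0.55389479 -0.26485558  0.01      ]]
 fence ((566.9947509765625, 190.51702880859375), (145.7564239501953, 162.0442352294922), 88.39286041259766) 672
 stage outline ((571.8206787109375, 194.34735107421875), (201.84364318847656, 240.97259521484375), 88.5696792602539)
 plate ((576.9093017578125, 196.78240966796875), (199.7952880859375, 238.52713012695312), 88.5696792602539)
 depths [np.float32(1.4720885), np.float32(1.2758379)]
```

```bash
cat >> h.py <<'E'
from scipy.spatial.transform import Rotation as Ro
def plan(o,p,hy):
    R=Ro.from_rotvec(o["orientation"]).as_matrix(); h=np.degrees(np.arctan2(R[1,1],R[0,1]))
    print("now",np.round(o["tcp_pos"],4),"hy",round(h,2),"tilt",np.round(R[:,2],4),"F",np.round(o["contact_force"],1),"grip",round(o["grip_width"],4),round(o["gripper_force"],1),"t",round(o["clock"],2))
    d=R.T@(np.array(p)-o["tcp_pos"])*100
    print("d cm",np.round(d,2),"yaw",round(-((hy-h+180)%360-180),2))
E
python3 - <<'E'
from h import *; from bench import status
o=status.get_obs()
plan(o,[.5,.25,.22],55); plan(o,[.532,-.223,.20],27.4)
E
```

```text
now [0.235  0.6323 0.2554] hy 69.61 tilt [-5.0e-04 -1.6e-03 -1.0e+00] F [-0.2 -0.6  1.1] grip 0.0858 0.0 t 0.1
d cm [-38.16 -26.59   3.59] yaw 14.61
now [0.235  0.6323 0.2554] hy 69.61 tilt [-5.0e-04 -1.6e-03 -1.0e+00] F [-0.2 -0.6  1.1] grip 0.0858 0.0 t 0.1
d cm [-57.63 -69.81   5.66] yaw 42.21
```

send_rows:
  steps:
    - {"dx": -38,"dy": -26.5,"dz": 3.5,"yaw": 14}
    - {"dx": -38,"dy": -26.5,"dz": 3.5,"yaw": 14}
    - {"dx": -38,"dy": -26.5,"dz": 3.5,"yaw": 14}
    - {"dx": -38,"dy": -26.5,"dz": 3.5,"yaw": 14}
    - {"dx": -38,"dy": -26.5,"dz": 3.5,"yaw": 14}

```text
validation failed for argument at $.st...
```

Run:
```python
from h import *; from bench import status
o=status.get_obs()
plan(o,[.532,-.223,.20],27.4)
```

```text
now [0.235  0.6323 0.2554] hy 69.61 tilt [-5.0e-04 -1.6e-03 -1.0e+00] F [-0.2 -0.6  1.1] grip 0.0858 0.0 t 0.1
d cm [-57.63 -69.81   5.66] yaw 42.21
```

send_rows:
  steps:
    - {"dx": -6,"dy": -4,"dz": 1,"yaw": 3,"gripper": 1}

```text
clock: 0.22
tcp_pos: [0.2671, 0.586, 0.2473]
orientation: [-0.624, -3.076, -0.004]
contact_force: [0.7, 0.2, 0.2]
grip_width: 0.0852
gripper_force: 0.0
```

send_rows:
  steps:
    - {"dx": -32,"dy": -22,"dz": 2.5,"yaw": 11,"gripper": 1}
    - {"dx": -32,"dy": -22,"dz": 2.5,"yaw": 11,"gripper": 1}
    - {"dx": -32,"dy": -22,"dz": 2.5,"yaw": 11,"gripper": 1}
    - {"dx": -32,"dy": -22,"dz": 2.5,"yaw": 11,"gripper": 1}
    - {"dx": -32,"dy": -22,"dz": 2.5,"yaw": 11,"gripper": 1}

```text
clock: 0.85
tcp_pos: [0.4379, 0.3165, 0.2274]
orientation: [-0.928, -3.001, 0.0]
contact_force: [1.1, -0.3, 0.4]
grip_width: 0.0855
gripper_force: 0.0
```

Run:
```python
from h import *; from bench import status
o=status.get_obs()
plan(o,[.532,-.223,.20],27.4)
```

```text
now [0.4379 0.3165 0.2274] hy 55.62 tilt [-1.e-04 -1.e-04 -1.e+00] F [ 1.1 -0.3  0.4] grip 0.0855 0.0 t 0.85
d cm [-38.23 -39.21   2.74] yaw 28.22
```

send_rows:
  steps:
    - {"dx": -38.2,"dy": -39.2,"dz": 2.7,"yaw": 28.2,"gripper": 0.8}
    - {"dx": -38.2,"dy": -39.2,"dz": 2.7,"yaw": 28.2,"gripper": 0.8}
    - {"dx": -38.2,"dy": -39.2,"dz": 2.7,"yaw": 28.2,"gripper": 0.8}
    - {"dx": -38.2,"dy": -39.2,"dz": 2.7,"yaw": 28.2,"gripper": 0.8}
    - {"dx": -38.2,"dy": -39.2,"dz": 2.7,"yaw": 28.2,"gripper": 0.8}

```text
clock: 1.48
tcp_pos: [0.4906, 0.0091, 0.2121]
orientation: [1.631, 2.685, 0.0]
contact_force: [0.6, 1.1, 0.8]
grip_width: 0.0684
gripper_force: 0.0
```

Run:
```python
from h import *; from bench import status
o=status.get_obs()
plan(o,[.532,-.223,.20],27.4)
```

```text
now [0.4906 0.0091 0.2121] hy 27.44 tilt [ 2.e-04  2.e-04 -1.e+00] F [0.6 1.1 0.8] grip 0.0684 0.0 t 1.48
d cm [-22.51  -7.02   1.21] yaw 0.04
```

send_rows:
  steps:
    - {"dx": -22.5,"dy": -7,"dz": 3,"yaw": 0,"gripper": 0.7}
    - {"dx": -22.5,"dy": -7,"dz": 3,"yaw": 0,"gripper": 0.7}
    - {"dx": -22.5,"dy": -7,"dz": 3,"yaw": 0,"gripper": 0.7}
    - {"dx": -22.5,"dy": -7,"dz": 3,"yaw": 0,"gripper": 0.7}
    - {"dx": -22.5,"dy": -7,"dz": 3,"yaw": 0,"gripper": 0.7}

```text
clock: 2.1
tcp_pos: [0.531, -0.2259, 0.1817]
orientation: [1.641, 2.678, -0.004]
contact_force: [-0.4, 0.5, -0.3]
grip_width: 0.0597
gripper_force: 0.0
```

Run:
```python
from h import *; from bench import status,imaging
o=status.get_obs()
plan(o,[.532,-.223,.046],27.4)
f=imaging.grab_frame("wrist"); np.savez("w1.npz",**f); print(f["K"],f["R"],f["t"])
cv2.imwrite("pics/w1.png",f["color"][:,:,::-1])
```

```text
now [ 0.531  -0.2259  0.1817] hy 27.01 tilt [-0.0011 -0.0025 -1.    ] F [-0.4  0.5 -0.3] grip 0.0597 0.0 t 2.1
d cm [ 0.24  0.25 13.57] yaw -0.39
[[325.1922621    0.         284.89032267]
 [  0.         325.1922621  208.2145482 ]
 [  0.           0.           1.        ]] [[ 0.89109439  0.45381661 -0.00113194]
 [ 0.43305333 -0.84957338  0.30114761]
 [ 0.13570412 -0.26884113 -0.95357686]] [-0.37114079 -0.43978993  0.17713262]
```

View pics/w1.png

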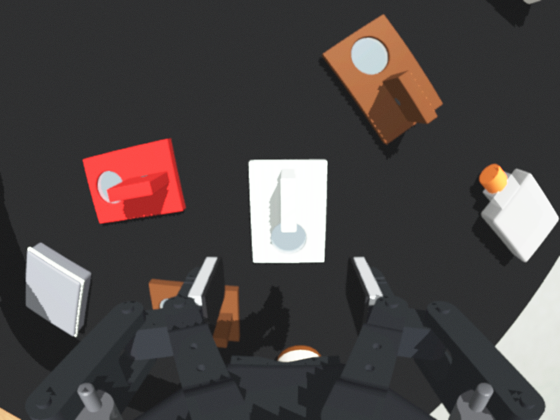

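The wrist view shows the carrier at (288,210), upright between the open fingers, with the window end nearest the gripper. I'll refine its pose from this image.

```bash
cat >> h.py <<'E'
def wray(f,uv,z):
    d=(np.atleast_2d(np.asarray(uv,float))-f["K"][:2,2])/f["K"][0,0]; th=np.hypot(*d.T); 
    d=np.c_[d*(np.sin(th)/th)[:,None],np.cos(th)]@f["R"]; c=-f["R"].T@f["t"]
    return c+d*((z-c[2])/d[:,2])[:,None]
E
python3 - <<'E'
from h import *
f=dict(np.load("w1.npz")); g=f["color"].min(2); m=np.zeros_like(g); m[150:272,240:336]=g[150:272,240:336]>90
c=max(cv2.findContours(m,0,1)[0],key=cv2.contourArea)
r=cv2.minAreaRect((wray(f,c[:,0],.01)[:,:2]*1000).astype(np.float32)); print(r)
a=wray(f,[[289,170]],.055); b=wray(f,[[289,229]],.055); print(a,b,np.degrees(np.arctan2(*(b-a)[0,1::-1])))
E
```

```text
((543.3161010742188, -242.74745178222656), (72.90238952636719, 103.77018737792969), 27.345558166503906)
[[ 0.52097751 -0.19805417  0.055     ]] [[ 0.54312109 -0.24115004  0.055     ]] -62.80493233494964
```

send_rows:
  steps:
    - {"dx": 0.2,"dy": 0.3,"dz": 5,"yaw": -0.4,"gripper": 0.7}
    - {"dx": 0.2,"dy": 0.3,"dz": 9.5,"yaw": -0.4,"gripper": 0.7}
    - {"dx": 0.2,"dy": 0.3,"dz": 12.5,"yaw": -0.4,"gripper": 0.7}
    - {"dx": 0.2,"dy": 0.3,"dz": 13.5,"yaw": -0.4,"gripper": 0.7}
    - {"dx": 0.2,"dy": 0.3,"dz": 13.5,"yaw": -0.4,"gripper": 0.7}

```text
clock: 2.78
tcp_pos: [0.534, -0.2169, 0.0473]
orientation: [-1.621, -2.691, -0.0]
contact_force: [0.4, -0.2, -0.6]
grip_width: 0.06
gripper_force: 0.0
```

Run:
```python
from h import *; from bench import status
plan(status.get_obs(),[.533,-.223,.046],27.4)
```

```text
now [ 0.534  -0.2169  0.0473] hy 27.88 tilt [-4.e-04  6.e-04 -1.e+00] F [ 0.4 -0.2 -0.6] grip 0.06 0.0 t 2.77
d cm [-0.49 -0.38  0.13] yaw 0.48
```

send_rows:
  steps:
    - {"dx": -0.5,"dy": -0.4,"dz": 0.1,"yaw": 0.5,"gripper": 0.7}
    - {"dx": -0.5,"dy": -0.4,"dz": 0.1,"yaw": 0.5,"gripper": 0.7}
    - {"dx": -0.5,"dy": -0.4,"dz": 0.1,"yaw": 0.5,"gripper": 0.7}

```text
clock: 3.15
tcp_pos: [0.533, -0.2244, 0.0469]
orientation: [1.634, 2.682, 0.001]
contact_force: [-0.2, 0.2, 0.7]
grip_width: 0.0598
gripper_force: 0.0
```

send_rows:
  steps:
    - {"dx": 0,"dy": 0,"dz": 0,"yaw": 0,"gripper": 0.1}
    - {"dx": 0,"dy": 0,"dz": 0,"yaw": 0,"gripper": 0.05}
    - {"dx": 0,"dy": 0,"dz": 0,"yaw": 0,"gripper": 0}
    - {"dx": 0,"dy": 0,"dz": 0,"yaw": 0,"gripper": 0}
    - {"dx": 0,"dy": 0,"dz": 0,"yaw": 0,"gripper": 0}
  force: 50

```text
clock: 3.78
tcp_pos: [0.5328, -0.2241, 0.0463]
orientation: [1.634, 2.683, 0.0]
contact_force: [0.8, -0.4, 2.6]
grip_width: 0.0111
gripper_force: 49.6
```

Run:
```python
from h import *; from bench import status
plan(status.get_obs(),[.533,-.223,.20],27.4)
```

```text
now [ 0.5328 -0.2241  0.0463] hy 27.32 tilt [ 2.e-04  0.e+00 -1.e+00] F [ 0.8 -0.4  2.6] grip 0.0111 49.6 t 3.77
d cm [  0.09   0.07 -15.37] yaw -0.08
```

send_rows:
  steps:
    - {"dx": 0,"dy": 0,"dz": -2,"yaw": 0,"gripper": 0}
    - {"dx": 0,"dy": 0,"dz": -5,"yaw": 0,"gripper": 0}
    - {"dx": 0,"dy": 0,"dz": -9,"yaw": 0,"gripper": 0}
    - {"dx": 0,"dy": 0,"dz": -14,"yaw": 0,"gripper": 0}
    - {"dx": 0,"dy": 0,"dz": -15,"yaw": 0,"gripper": 0}

```text
clock: 4.4
tcp_pos: [0.5341, -0.2252, 0.2004]
orientation: [1.632, 2.678, 0.003]
contact_force: [1.0, -0.6, -2.9]
grip_width: 0.0112
gripper_force: 49.2
```

Run:
```python
from h import *; from bench import status
plan(status.get_obs(),[.52,.16,.20],88.5)
```

```text
now [ 0.5341 -0.2252  0.2004] hy 27.27 tilt [ 0.006  -0.0014 -1.    ] F [ 1.  -0.6 -2.9] grip 0.0112 49.2 t 4.4
d cm [ 3.488e+01  1.640e+01 -3.000e-02] yaw -61.23
```

send_rows:
  steps:
    - {"dx": 4,"dy": 2,"dz": 0,"yaw": -8,"gripper": 0}
    - {"dx": 9,"dy": 4,"dz": 0,"yaw": -16,"gripper": 0}
    - {"dx": 14,"dy": 6.5,"dz": 0,"yaw": -24,"gripper": 0}
    - {"dx": 19,"dy": 9,"dz": 0,"yaw": -32,"gripper": 0}
    - {"dx": 24,"dy": 11.5,"dz": 0,"yaw": -40,"gripper": 0}

```text
clock: 5.03
tcp_pos: [0.5237, 0.0434, 0.1958]
orientation: [-0.611, -3.08, 0.001]
contact_force: [1.2, 0.0, -2.0]
grip_width: 0.0115
gripper_force: 49.0
```

Run:
```python
from h import *; from bench import status
plan(status.get_obs(),[.52,.16,.20],88.5)
```

```text
now [0.5237 0.0434 0.1958] hy 67.56 tilt [-1.3e-03 -3.0e-04 -1.0e+00] F [ 1.2  0.  -2. ] grip 0.0115 49.0 t 5.03
d cm [ 4.79 10.64 -0.42] yaw -20.94
```

send_rows:
  steps:
    - {"dx": 2,"dy": 4,"dz": 0,"yaw": -8,"gripper": 0}
    - {"dx": 4,"dy": 9,"dz": 0,"yaw": -16,"gripper": 0}
    - {"dx": 4.8,"dy": 10.6,"dz": 0,"yaw": -21,"gripper": 0}
    - {"dx": 4.8,"dy": 10.6,"dz": 0,"yaw": -21,"gripper": 0}
    - {"dx": 4.8,"dy": 10.6,"dz": 0,"yaw": -21,"gripper": 0}

```text
clock: 5.65
tcp_pos: [0.521, 0.1563, 0.1958]
orientation: [-0.052, -3.14, 0.002]
contact_force: [-0.4, -0.6, -2.6]
grip_width: 0.0113
gripper_force: 49.1
```

Run:
```python
from h import *; from bench import status,imaging
o=status.get_obs()
plan(o,[.54,.19,.11],88.5)
f=imaging.grab_frame("wrist"); np.savez("w2.npz",**f)
cv2.imwrite("pics/w2.png",f["color"][:,:,::-1])
```

```text
now [0.521  0.1563 0.1958] hy 88.11 tilt [-0.001  -0.0014 -1.    ] F [-0.4 -0.6 -2.6] grip 0.0113 49.1 t 5.65
d cm [-1.79  3.45  8.58] yaw -0.39
```

View pics/w2.png

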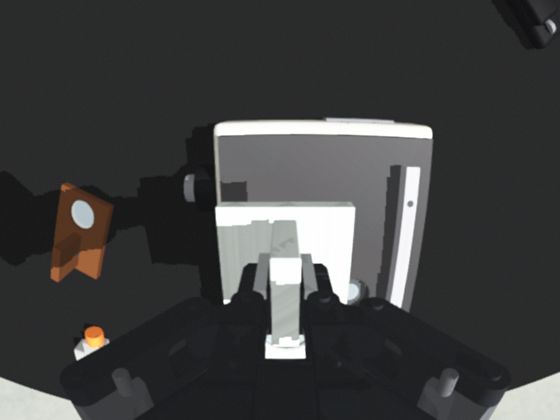

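The wrist view shows the held carrier's rear edge at row 203 and its right edge at column 353. The side fence runs around (405,240) and the stage's rear edge is at row 130. Next I'll fit lines.

Run:
```python
from h import *
f=dict(np.load("w2.npz")); g=cv2.cvtColor(f["color"],cv2.COLOR_RGB2GRAY).astype(float)
print(g[200,380:435].astype(int)); print(g[225,340:362].astype(int)); print(g[118:145,300].astype(int)); print(g[196:212,250].astype(int))
def edge(line,lo,hi,thr,rising):
    for i in range(lo,hi):
        a,b=line[i],line[i+1]
        if (a<thr<=b) if rising else (a>=thr>b): return i+(thr-a)/(b-a)
def fit(uv,z,n):
    P=wray(f,uv,z)[:,:2]; 
    for _ in range(3):
        vx,vy,x,y=cv2.fitLine((P*1000).astype(np.float32),cv2.DIST_HUBER,0,.01,.01).ravel()
        res=np.abs((P*1000-[x,y])@[-vy,vx]); P=P[res<1.0+np.median(res)]
    print(n,"dir",round(np.degrees(np.arctan2(vy,vx)),2),"pt",x,y,"n",len(P),"res",res.mean())
rows=range(180,290,3)
e=[(edge(g[r],370,420,140,True),r) for r in rows]; e=[q for q in e if q[0]]; fit(e,.074,"side fence inner top")
e=[(edge(g[r],395,440,140,False),r) for r in rows]; e=[q for q in e if q[0]]; fit(e,.074,"side fence outer top")
e=[(c,edge(g[:,c],128,145,140,False)) for c in range(230,390,4)]; e=[q for q in e if q[1]]; fit(e,.06,"plate rear")
zc=.1958-.046+.010
e=[(c,edge(g[:,c],190,215,140,True)) for c in range(222,350,4)]; e=[q for q in e if q[1]]; fit(e,zc,"carrier rear top")
e=[(edge(g[r],340,362,140,False),r) for r in range(210,275,3)]; e=[q for q in e if q[0]]; fit(e,zc,"carrier right top")
```

```text
[117 116 115 116 117 108  72  56  57  57  57  58  57  55  56  55  56  67
  92 113 116 116 115 148 222 248 249 249 243 229 210 219 238 248 248 249
 240 175 123 119 121 120 120 121 120 121 114  88  53  43  43  44  44  44
  42]
[254 254 254 254 254 254 254 254 254 254 254 254 255 237 157 112 108 110
 111 111 110 110]
[ 38  78 158 194 232 247 250 251 252 253 254 254 254 255 255 236 133 110
 116 117 117 117 116 115 116 117 117]
[109 108 109 110 110 128 154 168 169 171 196 242 255 254 254 254]
side fence inner top dir -1.66 pt 553.1075 250.255 n 37 res 0.0661797665756975
side fence outer top dir -1.66 pt 543.49475 263.8094 n 36 res 0.07576381404350871
plate rear dir 88.39 pt 465.5051 176.3068 n 40 res 0.10343614869420663
carrier rear top dir 88.45 pt 490.5926 156.45317 n 32 res 0.07471473203206458
carrier right top dir -1.9 pt 512.49365 192.3991 n 22 res 0.03835022938312916
```

Run:
```python
from h import *; from bench import status
plan(status.get_obs(),[.552,.204,.115],88.35)
```

```text
now [0.5212 0.1561 0.196 ] hy 88.09 tilt [-7.0e-04 -1.2e-03 -1.0e+00] F [ 0.1 -0.8 -2.3] grip 0.0115 49.1 t 5.7
d cm [-2.92  4.9   8.09] yaw -0.26
```

send_rows:
  steps:
    - {"dx": -1.5,"dy": 2.5,"dz": 1,"yaw": -0.1,"gripper": 0}
    - {"dx": -2.9,"dy": 4.9,"dz": 2.5,"yaw": -0.3,"gripper": 0}
    - {"dx": -2.9,"dy": 4.9,"dz": 5,"yaw": -0.3,"gripper": 0}
    - {"dx": -2.9,"dy": 4.9,"dz": 7,"yaw": -0.3,"gripper": 0}
    - {"dx": -2.9,"dy": 4.9,"dz": 7.8,"yaw": -0.3,"gripper": 0}
  force: 80

```text
clock: 6.32
tcp_pos: [0.5514, 0.2044, 0.117]
orientation: [-0.043, -3.139, 0.003]
contact_force: [-0.2, 0.0, -2.8]
grip_width: 0.0111
gripper_force: 81.0
```

send_rows:
  steps:
    - {"dx": 0,"dy": 0,"dz": 0,"yaw": 0,"gripper": 0}
    - {"dx": 0,"dy": 0,"dz": 0,"yaw": 0,"gripper": 0}

```text
clock: 6.58
tcp_pos: [0.5524, 0.2061, 0.1192]
orientation: [0.039, 3.14, 0.001]
contact_force: [0.1, -0.3, -1.9]
grip_width: 0.011
gripper_force: 81.0
```

Run:
```python
from h import *; from bench import status
plan(status.get_obs(),[.552,.204,.108],88.35)
```

```text
now [0.5524 0.2061 0.1192] hy 88.56 tilt [ 1.4e-03  6.0e-04 -1.0e+00] F [ 0.1 -0.3 -1.9] grip 0.011 81.0 t 6.58
d cm [ 0.04 -0.21  1.12] yaw 0.21
```

send_rows:
  steps:
    - {"dx": 0,"dy": -0.2,"dz": 0.4,"yaw": 0.2,"gripper": 0}
    - {"dx": 0,"dy": -0.2,"dz": 0.7,"yaw": 0.2,"gripper": 0}
    - {"dx": 0,"dy": -0.2,"dz": 0.9,"yaw": 0.2,"gripper": 0}
    - {"dx": 0,"dy": -0.2,"dz": 1.1,"yaw": 0.2,"gripper": 0}
    - {"dx": 0,"dy": -0.2,"dz": 1.1,"yaw": 0.2,"gripper": 0}

```text
clock: 7.2
tcp_pos: [0.5516, 0.2043, 0.107]
orientation: [-0.043, -3.141, 0.0]
contact_force: [0.9, -0.4, -2.1]
grip_width: 0.0109
gripper_force: 81.0
```

send_rows:
  steps:
    - {"dx": 0,"dy": 0,"dz": 0.1,"yaw": 0,"gripper": 0}
    - {"dx": 0,"dy": 0,"dz": 0.1,"yaw": 0,"gripper": 0}
    - {"dx": 0,"dy": 0,"dz": 0.1,"yaw": 0,"gripper": 0}

```text
clock: 7.58
tcp_pos: [0.5519, 0.2044, 0.1064]
orientation: [0.043, 3.141, 0.0]
contact_force: [0.2, -0.4, -0.5]
grip_width: 0.0109
gripper_force: 81.3
```

Run:
```python
from h import *; from bench import status
plan(status.get_obs(),[.565,.216,.106],88.35)
```

```text
now [0.5519 0.2044 0.1064] hy 88.41 tilt [ 5.e-04  3.e-04 -1.e+00] F [ 0.2 -0.4 -0.5] grip 0.0109 81.3 t 7.58
d cm [-1.27  1.19  0.04] yaw 0.06
```

send_rows:
  steps:
    - {"dx": 0,"dy": 0,"dz": 0.1,"yaw": 0,"gripper": 0}
    - {"dx": 0,"dy": 0,"dz": 0.1,"yaw": 0,"gripper": 0}
    - {"dx": 0,"dy": 0,"dz": 0.1,"yaw": 0,"gripper": 0}

```text
clock: 7.95
tcp_pos: [0.5525, 0.2046, 0.1064]
orientation: [0.044, 3.14, 0.001]
contact_force: [-1.5, -0.9, 6.6]
grip_width: 0.0109
gripper_force: 82.4
```

send_rows:
  steps:
    - {"dx": -0.2,"dy": 0,"dz": 0,"yaw": 0,"gripper": 0}
    - {"dx": -0.4,"dy": 0,"dz": 0,"yaw": 0,"gripper": 0}
    - {"dx": -0.6,"dy": 0,"dz": 0,"yaw": 0,"gripper": 0}
    - {"dx": -0.8,"dy": 0,"dz": 0,"yaw": 0,"gripper": 0}
    - {"dx": -0.8,"dy": 0,"dz": 0,"yaw": 0,"gripper": 0}

```text
clock: 8.57
tcp_pos: [0.5607, 0.2045, 0.1064]
orientation: [0.044, 3.139, 0.002]
contact_force: [-0.0, -0.4, 5.7]
grip_width: 0.0106
gripper_force: 82.3
```

send_rows:
  steps:
    - {"dx": -0.1,"dy": 0,"dz": 0,"yaw": 0,"gripper": 0}
    - {"dx": -0.2,"dy": 0,"dz": 0,"yaw": 0,"gripper": 0}
    - {"dx": -0.3,"dy": 0,"dz": 0,"yaw": 0,"gripper": 0}
    - {"dx": -0.3,"dy": 0,"dz": 0,"yaw": 0,"gripper": 0}

```text
clock: 9.07
tcp_pos: [0.5635, 0.2045, 0.1064]
orientation: [0.043, 3.14, 0.002]
contact_force: [-0.2, -0.1, 5.9]
grip_width: 0.0107
gripper_force: 82.5
```

send_rows:
  steps:
    - {"dx": -0.1,"dy": 0,"dz": 0,"yaw": 0,"gripper": 0}
    - {"dx": -0.2,"dy": 0,"dz": 0,"yaw": 0,"gripper": 0}
    - {"dx": -0.2,"dy": 0,"dz": 0,"yaw": 0,"gripper": 0}

```text
clock: 9.45
tcp_pos: [0.5642, 0.2045, 0.1064]
orientation: [-0.043, -3.14, -0.001]
contact_force: [-5.4, -0.3, 10.4]
grip_width: 0.0108
gripper_force: 83.1
```

send_rows:
  steps:
    - {"dx": -0.1,"dy": 0,"dz": 0,"yaw": 0,"gripper": 0}
    - {"dx": -0.1,"dy": 0,"dz": 0,"yaw": 0,"gripper": 0}

```text
clock: 9.7
tcp_pos: [0.5642, 0.2045, 0.1064]
orientation: [-0.043, -3.138, -0.001]
contact_force: [-9.3, -0.4, 14.5]
grip_width: 0.011
gripper_force: 83.5
```

send_rows:
  steps:
    - {"dx": 0,"dy": 0.2,"dz": -0.05,"yaw": 0,"gripper": 0}
    - {"dx": 0,"dy": 0.4,"dz": -0.05,"yaw": 0,"gripper": 0}
    - {"dx": 0,"dy": 0.6,"dz": -0.05,"yaw": 0,"gripper": 0}
    - {"dx": 0,"dy": 0.8,"dz": -0.05,"yaw": 0,"gripper": 0}
    - {"dx": 0,"dy": 0.8,"dz": -0.05,"yaw": 0,"gripper": 0}

```text
clock: 10.32
tcp_pos: [0.5644, 0.2116, 0.1064]
orientation: [-0.044, -3.138, 0.001]
contact_force: [-7.7, -2.5, 10.6]
grip_width: 0.0108
gripper_force: 83.0
```

send_rows:
  steps:
    - {"dx": 0,"dy": 0.1,"dz": 0,"yaw": 0,"gripper": 0}
    - {"dx": 0,"dy": 0.2,"dz": 0,"yaw": 0,"gripper": 0}
    - {"dx": 0,"dy": 0.3,"dz": 0,"yaw": 0,"gripper": 0}
    - {"dx": 0,"dy": 0.3,"dz": 0,"yaw": 0,"gripper": 0}

```text
clock: 10.82
tcp_pos: [0.5645, 0.2144, 0.1064]
orientation: [-0.044, -3.138, 0.001]
contact_force: [-8.3, -1.9, 10.4]
grip_width: 0.0106
gripper_force: 83.0
```

send_rows:
  steps:
    - {"dx": 0,"dy": 0.1,"dz": 0,"yaw": 0,"gripper": 0}
    - {"dx": 0,"dy": 0.2,"dz": 0,"yaw": 0,"gripper": 0}
    - {"dx": 0,"dy": 0.2,"dz": 0,"yaw": 0,"gripper": 0}

```text
clock: 11.2
tcp_pos: [0.5645, 0.215, 0.1064]
orientation: [-0.045, -3.138, 0.004]
contact_force: [-9.1, -5.6, 12.5]
grip_width: 0.0113
gripper_force: 83.4
```

send_rows:
  steps:
    - {"dx": 0,"dy": 0.1,"dz": 0,"yaw": 0,"gripper": 0}
    - {"dx": 0,"dy": 0.1,"dz": 0,"yaw": 0,"gripper": 0}

```text
clock: 11.45
tcp_pos: [0.5645, 0.215, 0.1064]
orientation: [-0.046, -3.137, 0.006]
contact_force: [-9.0, -8.4, 14.3]
grip_width: 0.0107
gripper_force: 83.6
```

send_rows:
  steps:
    - {"dx": 0,"dy": 0.05,"dz": 0,"yaw": 0,"gripper": 0}
    - {"dx": 0,"dy": 0.05,"dz": 0,"yaw": 0,"gripper": 0}
    - {"dx": 0,"dy": 0.05,"dz": 0,"yaw": 0,"gripper": 0}
    - {"dx": 0,"dy": 0.05,"dz": 0,"yaw": 0,"gripper": 0}
    - {"dx": 0,"dy": 0.05,"dz": 0,"yaw": 0,"gripper": 0}

```text
clock: 12.08
tcp_pos: [0.5645, 0.215, 0.1065]
orientation: [-0.047, -3.137, 0.006]
contact_force: [-10.3, -10.0, 14.8]
grip_width: 0.0108
gripper_force: 83.6
```

Run:
```python
from h import *; from bench import status,imaging
f=imaging.grab_frame("wrist"); np.savez("w3.npz",**f)
o=status.get_obs(); plan(o,o["tcp_pos"],88.35); print(o["contact_force"],o["moment"],o["qvel"])
b=imaging.grab_frame("top")["color"][160:250,175:275]
s=imaging.grab_frame("scene")["color"][220:345,275:400]
r=lambda x:cv2.resize(x,(400,360),interpolation=cv2.INTER_CUBIC)
cv2.imwrite("pics/fin.png",np.hstack([r(s),r(f["color"][150:390,180:460])])[:,:,::-1])
```

```text
now [0.5645 0.215  0.1065] hy 88.3 tilt [-0.0043 -0.004  -1.    ] F [-8.6 -8.2 13.7] grip 0.0112 83.6 t 12.12
d cm [0. 0. 0.] yaw -0.05
[-8.63032469 -8.17102023 13.65805281] [-1.68540265  1.6186312   0.01151015] [ 0.00070143 -0.00059106 -0.00051225  0.00068536 -0.00101306  0.00239482
  0.00177777]
```

View pics/fin.png

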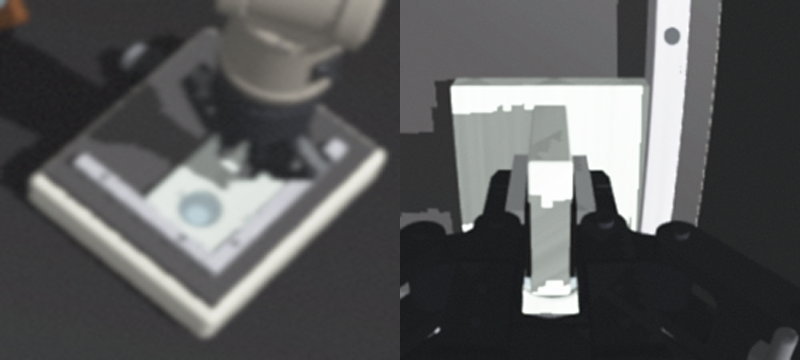

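The scene crop shows the carrier in the corner against both fences, with its window at about (200,208) over the opening. In the wrist crop its right edge lies parallel along the side fence. The forces are steady, so I'm handing in.

```bash
python3 -c "
from bench import workorder; print(workorder.hand_in())"
```

```text
the job is handed in; nothing more can be done
None
```

I handed in the job with the carrier flat on the plate and still gripped, pressed against both fences with about 8–10 N of sideways force each way; the hand-in returned no verdict.

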